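# Slide the sample jar into its bench holder and lock its bayonet lid

### The arm

A 7-joint arm with a two-finger parallel gripper is mounted at the origin on the work surface. World frame = base frame: x ahead of the robot, y to its left, z up, the work surface at z = 0. Lengths are in m, angles in degrees, forces in N, time in s.
With the tool pointing down it reaches from about 0.35 to 0.9 m from the base axis. Payload 7.2 kg.
Tool frame: the origin (TCP) lies at the centre of the arm's flange, where the gripper is bolted on; the fingertips stand 182 mm ahead of it and the grasp point (between the pads) lies r.tcp_to_grasp ahead of it (r.tcp_to_grasp is the distance from the TCP to the grasp point, in m); z points along the fingers, y is the line along which they close (so a half turn about z gives the same grasp; the last joint's range is limited). The gripper opens to 88 mm and grips with 3 to 60 N. Pads are 20 mm wide; open, the fingers measure 115 mm over their backs; the gripper's body (75 mm by 178 mm) begins 61 mm behind the grasp point.
Start: joints at [-75.355, 23.554, -0.728, 91.456, 0.321, 64.991, -4.71], TCP at [0.199, 0.593, 0.405] pointing down, gripper open.
Joint ranges: [-169.25, 169.25], [-16.82, 113.86], [-84.01, 82.57], [7.8, 145.47], [-59.2, 239.2], [7.22, 106.19], [-163.78, 163.78]. Speed limits (degrees/s): [136.94, 136.94, 172.46, 172.46, 180, 180, 180].

### API

Orientations are given as [roll, pitch, yaw] about the fixed x, y, z axes, in that order (R = Rz(yaw) Ry(pitch) Rx(roll)).
In Python, from cell import r gives the robot as it stands.
- The arm moves only by the tool move_arm, never from a script. Its argument "increments" is a list of rows, each a list of 3 entries, a list of its own where there are three numbers: the shift along the tool's x, y, z in cm, then the turn about the tool's z in degrees, then the opening, from 0 (shut) to 1 (fully open). In form: [[[dx, dy, dz], twist, fingers], ...]. A call has exactly 8 rows; each row shifts and turns the commanded pose from where the row before left it, along the tool's axes as they then stand; what a row does not reach is not made up. A row lasts 1/12 s, in which the tool goes at most 41.7 mm and 7.16 degrees, less where a joint would pass 70% of its speed; a pose out of reach is approached as far as the arm can. A call with a gripper value outside its range is refused whole. The fingers move at their own pace and stop on an object; "newtons" is the grip in N (left out, the last holds). Time passes only in rows, so rows that do not move let the fingers close, or fill a call up. It gives the time, the measured TCP pose, the force, the opening and the grip force at its end, in the units of the state.
- r.sense(): the state, without advancing time (a new reading comes with each control period).
- r.capture(name): name is "scene" or "top" or "wrist"; returns the picture (420x560x3 uint8, red, green, blue); there is no depth.
- r.camera_model(name): a dict with "vertical_fov" (degrees; the focal length in pixels is half the picture's height over the tangent of half this angle, whatever the lens; pixels are square), "cx", "cy" (the principal point, pixels), "world_to_cam" (4x4, takes a point from world to camera coordinates). Camera axes: x right, y down, z forward; pixel columns grow to the right and rows downward; lengths in m; the calibration is good to about 2 mm. The wrist camera is an equidistant fisheye: a pixel r from the principal point sees the ray r / f radians off the axis. A picture is of the moment at which its call begins: read the wrist's pose just before it. camera_model takes no time and is no camera call; for the wrist camera it gives the pose at the moment of the call.
- r.finish_job(): hands the job in; it is judged then, once.
Trained networks look in the newest picture that a camera, given by its name, has taken for a name from the list of things; names that differ only in an ending like _2 or _b are one class to them, and where a whole thing is asked for, a point or a joint stands for the part that bears it (a point fixed in the world has none). Each returns a list of dicts, best first, with "confidence" (0 to 1); they miss things now and then, are a little off and sometimes report something else, mostly with a low value. They report only what shows in the picture. A call takes as long as a camera call. They do not tell look-alikes from the thing itself.
- r.search_frame(label, camera): "position" ([x, y, z] in m, in world coordinates, good to about 4 mm: the middle of the surface that is visible of it).
- r.silhouettes(label, camera): "region" (420x560 bool, what is visible of it).
The state is a dict: "t": time; "joint_pos": joint angles; "joint_velocities": joint speeds; "effort": joint torques, N m; "ee_pos": TCP position; "tool_rot": TCP orientation; "wrist_force": force on the tool from outside, world axes, zero at the start; "wrist_torque": the same for the moment, N m; "width": opening from 0.0 (shut) to 1.0 (fully open); "gripper_force": force on a finger pad.
Only numpy, scipy, OpenCV 4.12 (cv2) and the standard library are available. Lean on these libraries where they do the work, as an engineer would, in place of code of your own. Each camera call takes 0.05 s, during which the arm holds its last target. There are 200 camera calls.

### The job

Close up the sample jar: slide it across the bench, square foot flat on the bench all the way, into the three-sided steel holder until it is fully home against the back wall. Then pick up the lid by its grip bar, set it into the jar's mouth with its two lugs through the two notches, push it down onto the ledge, turn it clockwise (seen from above) to the stop and let go. Leave the stack of dishes, the vial stand and the notebook where they are.

Things in the scene. Friction and masses are not known exactly. Their poses are not given: they have to be found in the camera images.
- dock: Low steel holder fixed to the bench, a U seen from above: three walls 16 mm high, 12 mm thick, no floor. Origin on the bench, where the centre of the jar's foot stands when home; x axis: direction in which the jar is pushed in (roughly world +y; place and yaw vary). Inner face of the back wall at x = +55 mm, of the side walls at y = +57.5 and -57.5 mm, straight from x = -50 mm.
- dock_entry (a point): Middle of the holder's open mouth, on the bench, 92 mm on the -x side of the holder's origin, axes parallel to the holder's. The mouth is about 155 mm wide here and narrows through flared guides, 16 mm high, to 115 mm at 50 mm from the holder's origin.
- jar: Loose jar, 0.5 to 1 kg: square foot 110 x 110 mm, 20 mm high, round body 96 mm across above, 68 mm high in all. Origin: centre of the underside. Starts 200 to 240 mm out on the holder's open (-x) side, up to 25 mm off its line and 0.25 rad askew. When home its x axis points along the holder's x: push on the foot's -x face, 55 mm from the origin.
- jar_mouth (a point): On the jar's axis at its ledge, 50 mm above the underside; axes parallel to the jar's. Lid and lugs come to rest on this ledge. Above it is an undercut 10 mm high and 86 mm across, covered by a rim 8 mm thick and 68 mm across inside, its top 68 mm above the underside.
- jar_notch (a point): Middle of the notch on the jar's +y side, at the top of the rim, 40 mm from the axis; its twin is on the -y side. Each is 23 mm wide and leads down to the ledge. On the ledge the lid can turn only clockwise seen from above, nearly freely, about 1.07 rad (61 deg) from the middle of the notches to the end stops.
- lid_center (a point): Loose lid, 0.2 kg, lying right way up: disc 60 mm across, 20 mm thick; two lugs 14 mm wide, 6 mm thick, level with the underside, out to 80 mm across along y; on top a grip bar in line with the lugs, 14 mm wide (x), 54 long (y), 26 high. Point on the axis, half-way up: 23 mm above the underside, 3 above the disc's top, 23 below the bar's top. Same after a half turn. Any yaw, past the holder's back wall.
- dishes: Bystander: stack of two closed petri dishes, 92 mm across, 32 mm high; origin at the centre of its underside. Not to be moved.
- vials: Bystander: white stand 45 x 110 mm with three capped vials, 57 mm high; origin at the centre of its underside. Not to be moved.
- notebook: Bystander: notebook 105 x 150 mm, 13 mm thick, lying nearest the robot; origin at the centre of its underside. Not to be moved.
There are look-alikes about, which are no part of the job. Leave any purple look-alike of the part that bears lid_center alone. Several things look just like the dock: the one meant starts nearest to the robot's base.

How it is judged:
By the outcome, as a careful person would: the job done as asked, in the order asked, and still so for the second after the job is handed in, with the robot touching nothing.
It also fails if it takes over 59 s, if anything falls off the work surface, if the arm or the gripper's body presses on something with over 40 N, if the wrist force passes 120 N, or if a joint passes its speed limit or range.

## Working session

There is one attempt and no reset: what is moved stays moved. The work goes in short steps, Python scripts to look and compute and a tool call to move; the robot and the scene stay as the last step left them, time stands still between calls to the robot, and variables do not carry over. Pictures are saved under pics/ and viewed, at most 10 in all, crops included, and the job is handed in when it is done.

Besides the shell and the picture viewer there is one more tool, called by a JSON object that holds its "name" and its "arguments". move_arm: Moves the arm, as the interface text tells. Its arguments: {"type":"object","properties":{"increments":{"type":"array"},"newtons":{"type":"number"}},"required":["increments"]}

```bash
ls; mkdir -p pics; python3 - <<'E'
from cell import r
import cv2,numpy as np
s=r.sense();print({k:np.round(v,3).tolist() for k,v in s.items()},r.tcp_to_grasp)
for c in ("scene","top"):
    im=r.capture(c);cv2.imwrite(f"pics/{c}0.png",im[:,:,::-1])
    m=r.camera_model(c);print(c,m["vertical_fov"],m["cx"],m["cy"],np.round(m["world_to_cam"],3).tolist())
    for n in ("dock","jar","jar_notch","lid_center","dishes","vials","notebook","dock_entry","jar_mouth"):
        for d in r.search_frame(n,c): print(c,n,np.round(d["position"],4),round(d["confidence"],2))
E
```

```text
pics
{'t': 0.0, 'joint_pos': [-75.355, 23.6, -0.728, 91.503, 0.321, 64.99, -4.71], 'joint_velocities': [0.018, -0.053, 0.057, 0.107, -0.005, 0.001, -0.049], 'effort': [-0.001, -58.795, 0.641, -29.106, -0.054, 0.018, 0.0], 'ee_pos': [0.199, 0.592, 0.404], 'tool_rot': [-179.909, 0.006, 161.448], 'wrist_force': [-0.153, 0.032, -0.123], 'wrist_torque': [-0.048, -0.012, 0.009], 'gripper_force': 0.0, 'width': 1.0} 0.1633
scene 52.09029009529558 281.0232271368072 211.68628424990777 [[0.295, 0.955, 0.006, -0.291], [0.565, -0.169, -0.808, -0.245], [-0.771, 0.242, -0.589, 1.41], [0.0, 0.0, 0.0, 1.0]]
scene dock [ 0.8377 -0.1869  0.0144] 0.68
scene dock [0.6052 0.1075 0.0148] 0.58
scene dock [0.5211 0.2864 0.0146] 0.44
scene jar [ 0.5689 -0.1249  0.0393] 0.94
scene jar [0.522  0.282  0.0171] 0.15
scene jar_notch [0.7591 0.2285 0.0305] 0.68
scene jar_notch [ 0.5698 -0.1278  0.0401] 0.57
scene lid_center [0.519  0.394  0.0254] 0.97
scene lid_center [0.6341 0.3302 0.022 ] 0.8
scene lid_center [0.5229 0.2881 0.016 ] 0.55
scene dishes [0.7607 0.2252 0.0329] 0.87
scene vials [0.7914 0.0189 0.0241] 0.
[... 232 characters left out ...]
6369372697 [[-0.013, -1.0, -0.001, 0.11], [-0.985, 0.013, -0.174, 0.55], [0.174, -0.002, -0.985, 0.885], [0.0, 0.0, 0.0, 1.0]]
top dock [ 0.7761 -0.1693  0.0194] 0.65
top dock [0.5658 0.1161 0.0192] 0.55
top dock [0.7468 0.2306 0.0323] 0.26
top jar [ 0.529  -0.1239  0.0421] 0.9
top jar_notch [ 0.5336 -0.1202  0.0414] 0.67
top lid_center [0.5052 0.2867 0.0202] 0.93
top lid_center [0.624  0.3375 0.0179] 0.92
top lid_center [0.5045 0.3988 0.0163] 0.66
top lid_center [0.7481 0.2296 0.0305] 0.4
top dishes [0.7478 0.229  0.0327] 0.73
top vials [0.7743 0.019  0.0238] 0.83
top notebook [0.3409 0.172  0.0141] 0.89
top dock_entry [0.5671 0.1191 0.0163] 0.85
top jar_mouth [ 0.5326 -0.1181  0.0429] 0.94
```

View pics/top0.png

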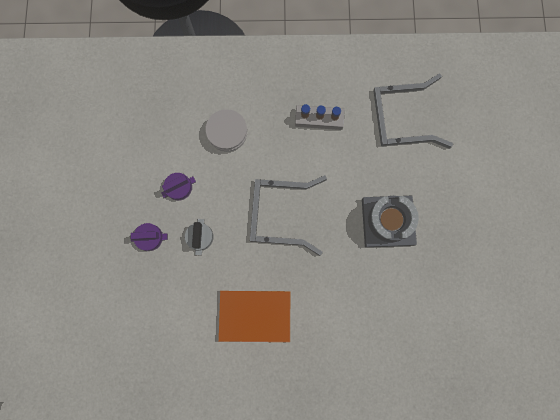

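View pics/scene0.png

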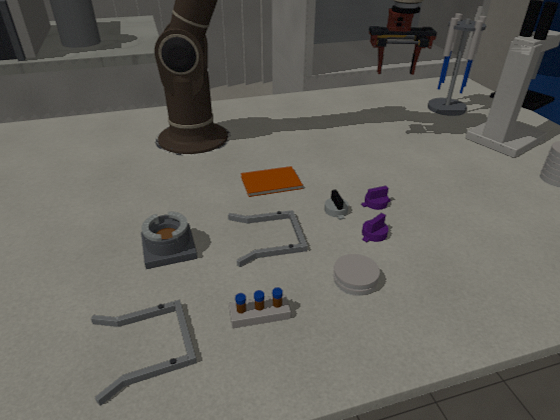

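Top view: jar at (390,220), nearest dock's U around (285,212), white lid at (203,236), two purple look-alikes at (147,237) and (177,186), and the notebook at (255,317). The networks' positions from the top and scene cameras differ by about 4 cm in x, so I'll check which camera to trust.

```bash
cat > h.py <<'E'
from cell import r
import cv2,numpy as np
def ray(cam,uv,m=None):
    m=m or r.camera_model(cam);W=np.array(m["world_to_cam"]);f=210/np.tan(np.radians(m["vertical_fov"]/2))
    x,y=(uv[0]-m["cx"])/f,(uv[1]-m["cy"])/f
    if cam=="wrist":
        t=np.hypot(x,y);s=np.sin(t)/max(t,1e-9);d=np.array([x*s,y*s,np.cos(t)])
    else: d=np.array([x,y,1.])
    R=W[:3,:3];return -R.T@W[:3,3],R.T@d
def onz(cam,uv,z,m=None):
    o,d=ray(cam,uv,m);return (o+d*(z-o[2])/d[2])[:2]
def proj(cam,P,m=None):
    m=m or r.camera_model(cam);W=np.array(m["world_to_cam"]);f=210/np.tan(np.radians(m["vertical_fov"]/2))
    p=W[:3,:3]@np.asarray(P)+W[:3,3]
    if cam=="wrist":
        q=np.hypot(p[0],p[1]);t=np.arctan2(q,p[2]);k=f*t/max(q,1e-9);return np.array([m["cx"]+k*p[0],m["cy"]+k*p[1]])
    return np.array([m["cx"]+f*p[0]/p[2],m["cy"]+f*p[1]/p[2]])
E
python3 - <<'E'
from h import *
m=r.camera_model("wrist");print(m["vertical_fov"],np.round(m["world_to_cam"],3).tolist())
for n,z,s,t in [("nb tl/…corners c",.013,[(241,181),(294,169),(302,185),(248,194)],[(219,291),(290,292),(290,342),(218,342)]),
 ("dock backcorners",.016,[(294,211),(306,248)],[(256,181),(250,242)]),("jarfoot",.02,[(144,247),(195,243)],[(415,246),(414,196)])]:
    print(n,"scene",np.round([onz("scene",p,z) for p in s],3).tolist(),"top",np.round([onz("top",p,z) for p in t],3).tolist())
E
```

```text
65.70646984690485 [[0.319, 0.948, -0.0, -0.625], [0.909, -0.306, 0.284, -0.035], [0.269, -0.091, -0.959, 0.391], [0.0, 0.0, 0.0, 1.0]]
nb tl/…corners c scene [[0.331, 0.088], [0.311, 0.246], [0.398, 0.24], [0.398, 0.091]] top [[0.391, 0.242], [0.387, 0.091], [0.284, 0.093], [0.286, 0.243]]
dock backcorners scene [[0.508, 0.18], [0.646, 0.162]] top [[0.631, 0.163], [0.495, 0.176]]
jarfoot scene [[0.546, -0.177], [0.564, -0.069]] top [[0.481, -0.18], [0.592, -0.185]]
```

{"name": "move_arm", "arguments": {"increments": [[[-1.5,-3.5,0],0,1],[[-1.5,-3.5,0],0,1],[[-1.5,-3.5,0],0,1],[[-1.5,-3.5,0],0,1],[[-1.5,-3.5,0],0,1],[[-1.5,-3.5,0],0,1],[[-1.5,-3.5,0],0,1],[[-1.5,-3.5,0],0,1]]}}

```text
t: 1.67
ee_pos: [0.2234, 0.287, 0.4047]
tool_rot: [180.0, -0.0, 161.5]
wrist_force: [0.7, -1.2, -0.2]
width: 1.002
gripper_force: 0.0
```

{"name": "move_arm", "arguments": {"increments": [[[-3.8,-1.3,0],0,1],[[-3.8,-1.3,0],0,1],[[-3.8,-1.3,0],0,1],[[-3.8,-1.3,0],0,1],[[-3.8,-1.3,0],0,1],[[-3.8,-1.3,0],0,1],[[-3.8,-1.3,0],0,1],[[-2,-1,0],0,1]]}}

```text
t: 2.33
ee_pos: [0.4653, 0.0993, 0.4052]
tool_rot: [180.0, 0.2, 161.3]
wrist_force: [0.4, 0.3, 0.8]
width: 1.001
gripper_force: 0.0
```

```bash
python3 - <<'E'
from h import *
m=r.camera_model("wrist");im=r.capture("wrist");s=r.sense();print(s["t"],s["ee_pos"],s["tool_rot"])
cv2.imwrite("pics/w1.png",im[:,:,::-1]);import pickle;pickle.dump(m,open("m1.pkl","wb"))
for n in ("dock","jar","jar_mouth","jar_notch","lid_center"):
    for d in r.search_frame(n,"wrist"): print(n,np.round(d["position"],4),round(d["confidence"],2))
E
```

```text
2.3833 [0.46656358 0.09711814 0.40516192] [-179.95958398    0.22294054  161.1286523 ]
dock [0.5301 0.1089 0.0146] 0.66
dock [ 0.7251 -0.1401  0.0178] 0.59
jar [ 0.5006 -0.1005  0.0252] 0.84
jar_mouth [ 0.4987 -0.102   0.0232] 0.76
jar_notch [ 0.5004 -0.1003  0.0264] 0.98
lid_center [0.5046 0.3922 0.0211] 0.86
lid_center [0.5097 0.2868 0.021 ] 0.59
lid_center [0.6134 0.3314 0.0181] 0.56
```

View pics/w1.png

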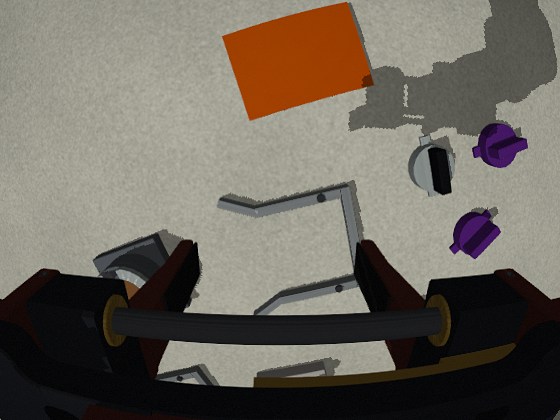

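Wrist view: notebook's bottom corners at about (250,120) and (372,85), dock back corner at (354,183), wall dots at (321,198) and (338,288), lid bar at (440,170). The jar is partly hidden at about (140,262).

```bash
python3 - <<'E'
from h import *
import pickle
m=pickle.load(open("m1.pkl","rb"))
for z,l in [(.013,[(223,37),(350,2),(250,120),(372,85)]),(.016,[(321,198),(338,288),(354,182),(343,187),(358,240),(257,207),(282,292)]),(.006,[(426,140),(429,192)]),(.046,[(431,148),(446,147),(450,193),(437,193)])]:
    print("wrist",z,np.round([onz("wrist",p,z,m) for p in l],3).tolist())
print("top dots",np.round([onz("top",p,.016) for p in [(271,183),(267,240)]],3), "scene dots",np.round([onz("scene",p,.016) for p in [(290,246),(278,213)]],3))
def edges(cam,lab,z):
    for d in r.silhouettes(lab,cam)[:1]:
        rg=d["region"].astype(np.uint8);q=cv2.boxPoints(cv2.minAreaRect(cv2.findNonZero(rg)))
        print(cam,lab,rg.sum(),d["confidence"],q.tolist(),np.round([onz(cam,p,z) for p in q],3).tolist())
for c in ("top","scene"): 
    edges(c,"jar",.02);edges(c,"notebook",.013)
E
```

```text
wrist 0.013 [[0.288, 0.095], [0.291, 0.248], [0.391, 0.093], [0.394, 0.24]]
wrist 0.016 [[0.503, 0.142], [0.63, 0.13], [0.497, 0.185], [0.499, 0.171], [0.571, 0.171], [0.49, 0.067], [0.61, 0.058]]
wrist 0.006 [[0.477, 0.292], [0.544, 0.281]]
wrist 0.046 [[0.479, 0.278], [0.483, 0.298], [0.538, 0.292], [0.533, 0.275]]
top dots [[0.626 0.13 ]
 [0.499 0.139]] scene dots [[0.63  0.13 ]
 [0.505 0.14 ]]
top jar 2691 0.8 [[361.2679138183594, 197.09117126464844], [416.8507995605469, 194.16575622558594], [419.5220642089844, 244.91990661621094], [363.9391784667969, 247.84532165527344]] [[0.591, -0.069], [0.596, -0.191], [0.484, -0.19], [0.479, -0.07]]
top notebook 3598 0.97 [[219.0, 291.0], [289.0, 291.0], [289.0, 342.0], [219.0, 342.0]] [[0.391, 0.242], [0.389, 0.093], [0.284, 0.095], [0.286, 0.241]]
scene jar 2446 0.67 [[134.9529266357422, 218.78822326660156], [186.62351989746094, 207.3058624267578], [197.8235321044922, 257.70587158203125], [146.15293884277344, 269.188232421875]] [[0.435, -0.192], [0.423, -0.069], [0.614, -0.07], [0.618, -0.176]]
scene notebook 1359 0.75 [[240.37989807128906, 172.34934997558594], [299.52838134765625, 164.46287536621094], [302.9432373046875, 190.07423400878906], [243.79473876953125, 197.96070861816406]] [[0.286, 0.096], [0.292, 0.27], [0.422, 0.234], [0.413, 0.076]]
```

{"name": "move_arm", "arguments": {"increments": [[[-2.1,-3.5,0],0,0.65],[[-2.1,-3.5,0],0,0.65],[[-2.1,-3.5,0],0,0.65],[[-2.1,-3.5,0],0,0.65],[[-2.1,-3.5,0],0,0.65],[[-2.1,-3.5,0],0,0.65],[[-2.1,-3.5,0],0,0.65],[[-2.0,-3.8,0],0,0.65]]}}

```text
t: 3.5
ee_pos: [0.5311, -0.2189, 0.4048]
tool_rot: [180.0, 0.0, 161.6]
wrist_force: [1.5, 0.6, 0.0]
width: 0.648
gripper_force: 0.0
```

{"name": "move_arm", "arguments": {"increments": [[[0,0,0],7,0.65],[[0,0,0],7,0.65],[[0,0,0],7,0.65],[[0,0,0],7,0.65],[[0,0,0],7,0.65],[[0,0,0],7,0.65],[[0,0,0],7,0.65],[[0,0,0],7,0.65]]}}

```text
t: 4.17
ee_pos: [0.5307, -0.2173, 0.4047]
tool_rot: [180.0, -0.0, 105.2]
wrist_force: [-0.0, 0.3, 0.1]
width: 0.646
gripper_force: 0.0
```

{"name": "move_arm", "arguments": {"increments": [[[0,0,0],6.7,0.65],[[0,0,0],6.7,0.65],[[0,0,0],6.6,0.65],[[0,0,2],0,0.65],[[0,0,2],0,0.65],[[0,0,2],0,0.65],[[0,0,2],0,0.65],[[0,0,0],0,0.65]]}}

```text
t: 4.83
ee_pos: [0.5299, -0.2163, 0.3214]
tool_rot: [-179.7, -0.1, 85.5]
wrist_force: [-0.3, 0.4, 0.7]
width: 0.649
gripper_force: 0.0
```

```bash
python3 - <<'E'
from h import *
m=r.camera_model("wrist");im=r.capture("wrist");s=r.sense();print(s["t"],s["ee_pos"],s["tool_rot"],s["width"],s["wrist_force"],s["joint_pos"])
cv2.imwrite("pics/w2.png",im[:,:,::-1]);import pickle;pickle.dump(m,open("m2.pkl","wb"))
E
```

```text
4.8833 [ 0.53030591 -0.21699727  0.32331188] [-1.79808815e+02 -4.96501183e-02  8.54961477e+01] 0.6507868229829279 [ 0.9220141  -0.08519041  0.46814558] [-18.51370596  30.51937048  50.0487919  106.22094958 -27.7753546
  56.55468059  39.05485791]
```

View pics/w2.png

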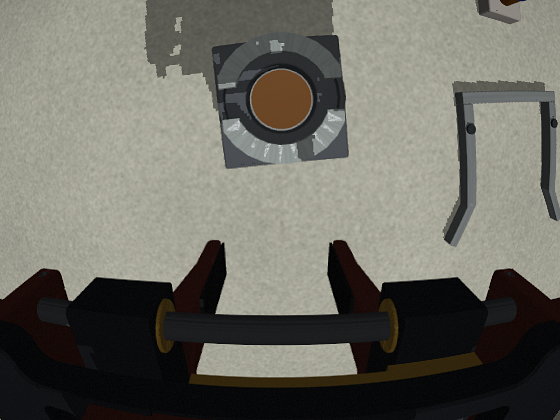

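Wrist view: jar foot corners at about (213,46), (338,36), (349,157) and (226,167); both fingers are clear behind its near face.

```bash
python3 - <<'E'
from h import *
import pickle
m=pickle.load(open("m2.pkl","rb"))
P=np.array([onz("wrist",p,.02,m) for p in [(213,46),(338,36),(349,157),(226,167)]]);print(np.round(P,4).tolist(),P.mean(0))
a=P[0]-P[3]+P[1]-P[2];print("yaw",np.degrees(np.arctan2(a[1],a[0])),np.linalg.norm(P-np.roll(P,1,0),axis=1))
c=np.array([.563,.135]);d=np.array([np.cos(np.radians(85.2)),np.sin(np.radians(85.2))]);n=np.array([-d[1],d[0]])
print("dock frame of jar centre",(P.mean(0)-c)@d,(P.mean(0)-c)@n, "tool",(r.sense()["ee_pos"][:2]-c)@d,(r.sense()["ee_pos"][:2]-c)@n)
E
```

```text
[[0.4855, -0.0735], [0.5935, -0.073], [0.5962, -0.1808], [0.4871, -0.1816]] [ 0.54055894 -0.12722748]
yaw 91.13449294685056 [0.10812843 0.10793961 0.10784947 0.10908075]
dock frame of jar centre -0.26318563548752494 0.0004197260454957136 tool -0.3534985394452766 0.0031250594501651963
```

{"name": "move_arm", "arguments": {"increments": [[[0,0.3,2.5],0.3,0.65],[[0,0,2.5],0,0.65],[[0,0,2.5],0,0.65],[[0,0,2.5],0,0.65],[[0,0,2],0,0.65],[[0,0,1.2],0,0.65],[[0,0,0.2],0,0.65],[[0.5,0,0],0,0.65]]}}

```text
t: 5.55
ee_pos: [0.5342, -0.2142, 0.1914]
tool_rot: [180.0, 0.0, 85.1]
wrist_force: [-0.6, -0.6, 1.0]
width: 0.648
gripper_force: 0.0
```

{"name": "move_arm", "arguments": {"increments": [[[0.6,0,0],0,0.65],[[0.6,0,0],0,0.65],[[0.6,0,0],0,0.65],[[0.6,0,0],0,0.65],[[0.6,0,0],0,0.65],[[0.6,0,0],0,0.65],[[0.8,0,0],0,0.65],[[0.8,0,0],0,0.65]]}}

```text
t: 6.22
ee_pos: [0.5386, -0.1625, 0.1918]
tool_rot: [179.9, 0.2, 85.1]
wrist_force: [-0.7, -5.4, 2.0]
width: 0.651
gripper_force: 2.9
```

{"name": "move_arm", "arguments": {"increments": [[[1,0,0],0,0.65],[[1,0,0],0,0.65],[[1,0,0],0,0.65],[[1,0,0],0,0.65],[[1,0,0],0,0.65],[[1,0,0],0,0.65],[[0.6,0,0],0,0.65],[[0.2,0,0],0,0.65]]}}

```text
t: 6.88
ee_pos: [0.5447, -0.0937, 0.1917]
tool_rot: [179.9, 0.1, 85.2]
wrist_force: [-0.3, -6.8, 2.2]
width: 0.647
gripper_force: 3.1
```

```bash
python3 - <<'E'
from h import *
m=r.camera_model("wrist");im=r.capture("wrist");s=r.sense();print(s["t"],s["ee_pos"],s["tool_rot"],s["width"],s["wrist_force"],s["joint_pos"])
t=r.capture("top")[120:300,180:460]
cv2.imwrite("pics/w3.png",np.hstack([cv2.resize(im,(400,300)),cv2.resize(t,(400,300),interpolation=cv2.INTER_CUBIC)])[:,:,::-1]);import pickle;pickle.dump(m,open("m3.pkl","wb"))
E
```

```text
6.9333 [ 0.54470704 -0.09365368  0.19166371] [1.79859988e+02 8.46033782e-02 8.51715527e+01] 0.6487650306716534 [-0.16091702 -3.64165107  2.28378698] [-25.43092571  39.09199084  41.57032339 113.84656306 -38.88447781
  41.65511769  35.28678423]
```

View pics/w3.png

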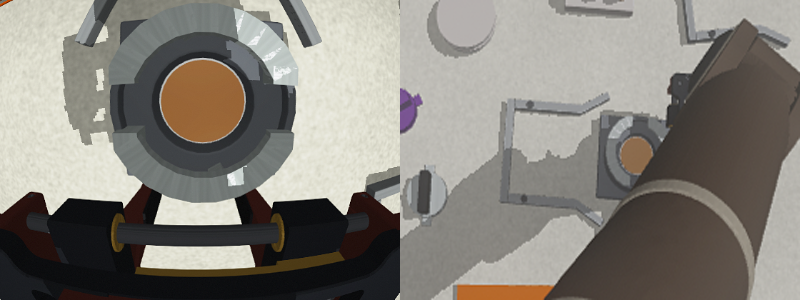

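The jar sits squarely on both fingers and is entering between the flares. Flare tips are at about (80,42) and (315,44), and the jar's rim is centred near column 202.

```bash
python3 - <<'E'
from h import *
import pickle
m=pickle.load(open("m3.pkl","rb"))
L,R=onz("wrist",(112,59),.016,m),onz("wrist",(441,62),.016,m)
J=onz("wrist",(284,141),.068,m);J2=onz("wrist",(283,140),.02,m);print(L,R,(L+R)/2,J,J2)
e=R-L;print("dock yaw",np.degrees(np.arctan2(e[1],e[0]))+90,np.linalg.norm(e))
for c in (J,J2):print((c-(L+R)/2)@e/np.linalg.norm(e))
E
```

```text
[0.4714226  0.02295371] [0.63897425 0.00716912] [0.55519843 0.01506141] [ 0.55384136 -0.02570746] [ 0.55429792 -0.02951898]
dock yaw 84.61820192966044 0.1682935168290864
0.002472707840108727
0.0032847488820826214
```

{"name": "move_arm", "arguments": {"increments": [[[0.8,0,0],0.3,0.65],[[1,0,0],0.3,0.65],[[1,0,0],0,0.65],[[1,0,0],0,0.65],[[1,0,0],0,0.65],[[0.8,0,0],0,0.65],[[0.8,0,0],0,0.65],[[0.8,0,0],0,0.65]]}}

```text
t: 7.65
ee_pos: [0.5501, -0.0245, 0.1914]
tool_rot: [-180.0, 0.2, 84.4]
wrist_force: [-4.8, -11.8, 8.8]
width: 0.651
gripper_force: 5.9
```

{"name": "move_arm", "arguments": {"increments": [[[0.7,0,0],0,0.65],[[0.6,0,0],0,0.65],[[0.6,0,0],0,0.65],[[0.5,0,0],0,0.65],[[0.5,0,0],0,0.65],[[0.5,0,0],0,0.65],[[0.4,0,0],0,0.65],[[0.3,0,0],0,0.65]]}}

```text
t: 8.32
ee_pos: [0.5539, 0.0162, 0.1913]
tool_rot: [-180.0, 0.2, 84.4]
wrist_force: [-4.8, -13.1, 8.2]
width: 0.651
gripper_force: 6.2
```

{"name": "move_arm", "arguments": {"increments": [[[0.4,0,0],0,0.65],[[0.4,0,0],0,0.65],[[0.4,0,0],0,0.65],[[0.4,0,0],0,0.65],[[0.3,0,0],0,0.65],[[0.2,0,0],0,0.65],[[0.2,0,0],0,0.65],[[0.1,0,0],0,0.65]]}}

```text
t: 8.98
ee_pos: [0.5561, 0.0399, 0.1912]
tool_rot: [-179.9, 0.2, 84.5]
wrist_force: [-5.4, -12.7, 9.2]
width: 0.648
gripper_force: 6.2
```

{"name": "move_arm", "arguments": {"increments": [[[0.1,0,0],0,0.65],[[0.1,0,0],0,0.65],[[0.1,0,0],0,0.65],[[0.1,0,0],0,0.65],[[0.1,0,0],0,0.65],[[0,0,0],0,0.65],[[0,0,0],0,0.65],[[0,0,0],0,0.65]]}}

```text
t: 9.65
ee_pos: [0.5562, 0.0418, 0.1913]
tool_rot: [-180.0, 0.5, 84.3]
wrist_force: [-6.5, -21.5, 10.0]
width: 0.651
gripper_force: 10.7
```

{"name": "move_arm", "arguments": {"increments": [[[0.1,0,0],0,0.65],[[0.1,0,0],0,0.65],[[0.1,0,0],0,0.65],[[0.1,0,0],0,0.65],[[0,0,0],0,0.65],[[0,0,0],0,0.65],[[0,0,0],0,0.65],[[0,0,0],0,0.65]]}}

```text
t: 10.32
ee_pos: [0.5563, 0.0427, 0.1913]
tool_rot: [-180.0, 0.7, 84.2]
wrist_force: [-6.3, -29.9, 10.2]
width: 0.649
gripper_force: 15.4
```

{"name": "move_arm", "arguments": {"increments": [[[-0.8,0,0],0,0.65],[[-1,0,0],0,0.65],[[-1,0,0],0,0.65],[[0,0,-2.6],0,1],[[0,0,-2.6],0,1],[[0,0,-2.6],0,1],[[0,0,-2.6],0,1],[[0,0,-2.6],0,1]]}}

```text
t: 10.98
ee_pos: [0.555, 0.0241, 0.3219]
tool_rot: [-180.0, -0.1, 84.6]
wrist_force: [-0.2, 0.5, 0.3]
width: 0.98
gripper_force: 0.0
```

{"name": "move_arm", "arguments": {"increments": [[[3.2,-0.9,0],0,1],[[3.2,-0.9,0],0,1],[[3.2,-0.9,0],0,1],[[3.2,-0.9,0],0,1],[[3.2,-0.9,0],0,1],[[3.2,-0.9,0],0,1],[[3.2,-0.9,0],0,1],[[3.2,-0.9,0],0,1]]}}

```text
t: 11.65
ee_pos: [0.507, 0.2876, 0.3207]
tool_rot: [-180.0, -0.1, 84.6]
wrist_force: [0.6, -0.0, -0.7]
width: 0.997
gripper_force: 0.0
```

{"name": "move_arm", "arguments": {"increments": [[[0,0,0],-7,1],[[0,0,0],-7,1],[[0,0,0],-7,1],[[0,0,0],-7,1],[[0,0,0],-7,1],[[0,0,0],-7,1],[[0,0,0],-7,1],[[0,0,0],-7,1]]}}

```text
t: 12.32
ee_pos: [0.5075, 0.2859, 0.3208]
tool_rot: [180.0, -0.1, 141.0]
wrist_force: [-0.4, 0.6, -0.4]
width: 0.996
gripper_force: 0.0
```

{"name": "move_arm", "arguments": {"increments": [[[0,0,0],-7,1],[[0,0,0],-7,1],[[0,0,0],-7,1],[[0,0,0],-7,1],[[0,0,0],-7,1],[[0,0,0],0,1],[[0,0,0],0,1],[[0,0,0],0,1]]}}

```text
t: 12.98
ee_pos: [0.5078, 0.2855, 0.3207]
tool_rot: [180.0, -0.0, 175.3]
wrist_force: [-0.0, -0.1, -0.5]
width: 1.002
gripper_force: 0.0
```

```bash
python3 - <<'E'
from h import *
m=r.camera_model("wrist");im=r.capture("wrist");s=r.sense();print(s["t"],s["ee_pos"],s["tool_rot"],s["width"],s["wrist_force"],s["joint_pos"])
t=r.capture("top")[120:300,180:460]
cv2.imwrite("pics/w4.png",im[:,:,::-1]);cv2.imwrite("pics/t4.png",cv2.resize(t,(800,514),interpolation=cv2.INTER_CUBIC)[:,:,::-1]);import pickle;pickle.dump(m,open("m4.pkl","wb"))
for d in r.search_frame("lid_center","wrist"): print(np.round(d["position"],4),round(d["confidence"],2))
E
```

```text
13.0333 [0.50781379 0.28556181 0.3206557 ] [ 1.79986096e+02 -1.01526549e-02  1.75373716e+02] 1.0004026741365515 [ 0.12517931 -0.00361407  0.43301811] [-55.75421977  26.18096142  29.08742208 104.26129505 -15.49543051
  53.50861457  65.51182568]
[0.6104 0.3364 0.016 ] 0.92
[0.5039 0.3979 0.0209] 0.58
```

View pics/w4.png

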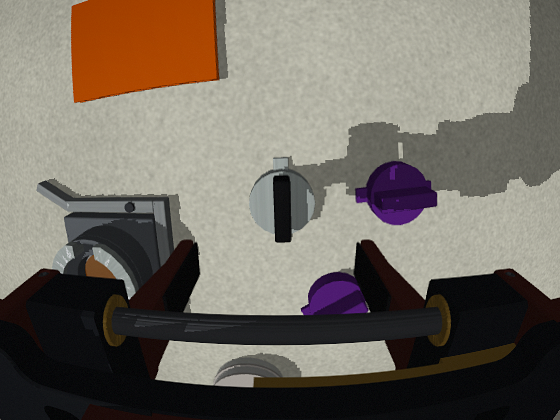

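View pics/t4.png

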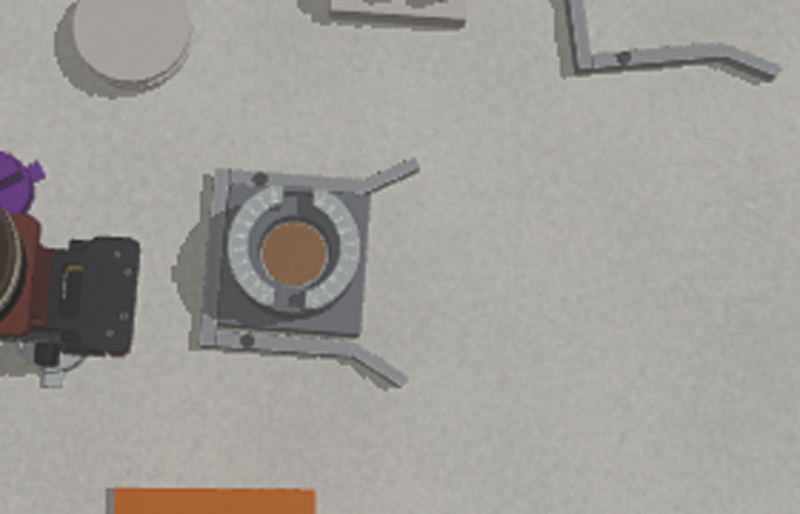

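The jar is seated against the back wall between the side walls. Wrist view: lid bar spans about (275,177) to (291,241), lug tip at (281,158), disc from column 249 to 314.

```bash
python3 - <<'E'
from h import *
import pickle
m=pickle.load(open("m4.pkl","rb"))
f=lambda p,z:np.round(onz("wrist",p,z,m),4)
print("bar bottom end z.046",f((275,241),.046),f((291,241),.046),"upper end",f((275,178),.046),f((290,177),.046))
print("lug tip z0,.006",f((282,158),.006),"disc L/R",f((249,200),.02),f((314,200),.02))
# top camera: jar/dock
g=lambda p,z:np.round(onz("top",(180+p[0]*280/800,120+p[1]*180/514),z),4)
print("jar rim notches", g((301,193),.068),g((296,300),.068),"rim L/R",g((228,247),.068),g((360,250),.068),"floor",g((294,253),.012))
print("foot corners",g((367,192),.02),g((360,335),.02),"dots",g((260,180),.016),g((247,341),.016))
im=cv2.imread("pics/w4.png")[150:250,230:330].max(2)<40
ys,xs=np.nonzero(im);k=(ys>30)&(ys<88)&(xs>40)&(xs<66)
q=cv2.minAreaRect(np.c_[xs[k]+230,ys[k]+150].astype(np.float32));print(q,xs[k].min()+230,xs[k].max()+230,ys[k].min()+150,ys[k].max()+150)
E
```

```text
bar bottom end z.046 [0.5359 0.2817] [0.537  0.2952] upper end [0.4819 0.2862] [0.482  0.2982]
lug tip z0,.006 [0.4718 0.2932] disc L/R [0.5052 0.2607] [0.51   0.3189]
jar rim notches [0.6029 0.0982] [0.5236 0.1029] rim L/R [0.5632 0.1519] [0.5598 0.0558] floor [0.5687 0.1038]
foot corners [0.6144 0.0468] [0.5033 0.0546] dots [0.626  0.1296] [0.5003 0.1404]
((281.5, 209.0), (56.0, 17.0), 90.0) 273 290 181 237
```

{"name": "move_arm", "arguments": {"increments": [[[-0.1,0.5,2],-0.7,0.5],[[0,0,2.5],0,0.5],[[0,0,2.5],0,0.5],[[0,0,2],0,0.5],[[0,0,1.5],0,0.5],[[0,0,0.8],0,0.5],[[0,0,0.3],0,0.5],[[0,0,0],0,0.5]]}}

```text
t: 13.8
ee_pos: [0.5093, 0.2904, 0.2043]
tool_rot: [-180.0, -0.0, 176.2]
wrist_force: [1.1, 0.3, 1.4]
width: 0.504
gripper_force: 0.0
```

{"name": "move_arm", "arguments": {"increments": [[[0,0,0],0,0.3],[[0,0,0],0,0.2],[[0,0,0],0,0.12],[[0,0,0],0,0.05],[[0,0,0],0,0],[[0,0,0],0,0],[[0,0,0],0,0],[[0,0,0],0,0]], "newtons": 30}}

```text
t: 14.47
ee_pos: [0.5094, 0.2904, 0.2052]
tool_rot: [180.0, 0.0, 176.2]
wrist_force: [-1.4, -0.7, 6.5]
width: 0.156
gripper_force: 30.0
```

{"name": "move_arm", "arguments": {"increments": [[[0,0,-0.3],0,0],[[0,0,-0.8],0,0],[[0,0,-1.4],0,0],[[0,0,-1.8],0,0],[[0,0,-2],0,0],[[0,0,-2],0,0],[[0,0,-1.5],0,0],[[0,0,-0.6],0,0]]}}

```text
t: 15.13
ee_pos: [0.5098, 0.2903, 0.3111]
tool_rot: [179.9, 0.1, 176.2]
wrist_force: [0.6, 0.1, -1.8]
width: 0.157
gripper_force: 30.0
```

{"name": "move_arm", "arguments": {"increments": [[[-1,-1.2,0],0,0],[[-1.6,-2,0],0.4,0],[[-2.1,-2.6,0],0.4,0],[[-2.3,-2.9,0],0.4,0],[[-2.3,-2.9,0],0,0],[[-2.1,-2.7,0],0,0],[[-1.7,-2,0],0,0],[[-1.2,-1.3,0],0,0]]}}

```text
t: 15.8
ee_pos: [0.6388, 0.0998, 0.3082]
tool_rot: [-179.9, -0.0, 174.8]
wrist_force: [0.1, 0.2, -2.8]
width: 0.157
gripper_force: 30.0
```

```bash
python3 - <<'E'
from h import *
m=r.camera_model("wrist");im=r.capture("wrist");s=r.sense();print(s["t"],s["ee_pos"],s["tool_rot"],s["width"],s["wrist_force"],s["joint_pos"])
cv2.imwrite("pics/w5.png",im[:,:,::-1]);import pickle;pickle.dump((m,s),open("m5.pkl","wb"))
E
```

```text
15.85 [0.64010719 0.09728976 0.30844278] [-1.79802099e+02  1.01056182e-01  1.74703846e+02] 0.15571116168034105 [ 2.04390641 -1.8161772  -1.28775527] [-33.1247285   33.20399582  29.48951945  95.34002213 -18.62694459
  56.37046652  87.46111015]
```

View pics/w5.png

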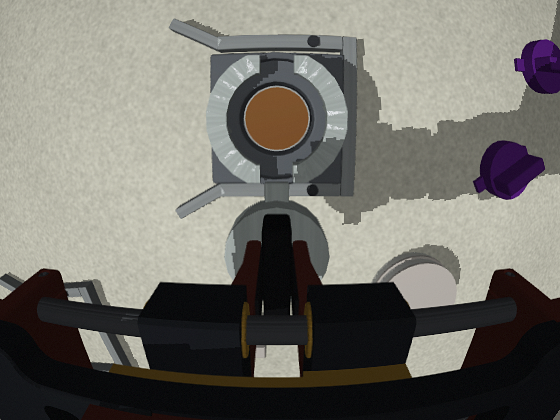

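Wrist view: rim edges at (207,117) and (347,117), upper notch edges at columns 259 and 295 near row 62, dock dots at (314,41) and (312,190). The held lid's lug is at (277,190), in line with the notches.

```bash
python3 - <<'E'
from h import *
import pickle
m,s=pickle.load(open("m5.pkl","rb"))
f=lambda p,z:onz("wrist",p,z,m)
# fit rim outer circle: threshold bright rim
g=cv2.cvtColor(cv2.imread("pics/w5.png"),cv2.COLOR_BGR2GRAY)
L,R=f((207,117),.068),f((347,117),.068);print("rim LR",L,R,(L+R)/2,np.linalg.norm(R-L))
A,B=f((259,62),.068),f((295,62),.068);C,D=f((261,176),.068),f((289,177),.068)
print("notch up",A,B,"low",C,D);u,l=(A+B)/2,(C+D)/2;print("mid",(u+l)/2)
d1,d2=f((314,41),.016),f((312,190),.016);e=d1-d2;print("dots",d1,d2,(d1+d2)/2,"dock yaw",np.degrees(np.arctan2(e[1],e[0]))-90,np.linalg.norm(e))
for p in [(211,55),(211,182),(205,40)]:print("foot",f(p,.02))
print("floor",[f((277,118),z) for z in (.005,.01,.02)])
tz=s["ee_pos"][2]-.182-.0025
print("lug tip in hand",f((277,181),tz-.014), "bar top end near",f((276,215),tz+.0235),"expected axis",s["ee_pos"])
# circle fits of inner and outer via Hough for the brown disc
h=cv2.inRange(cv2.cvtColor(cv2.imread("pics/w5.png"),cv2.COLOR_BGR2HSV),(5,80,60),(20,255,255))[60:180,200:360]
M=cv2.moments(h,True);print("brown c",M["m10"]/M["m00"]+200,M["m01"]/M["m00"]+60,M["m00"])
E
```

```text
rim LR [0.55914979 0.05880085] [0.56772103 0.15349154] [0.56343541 0.1061462 ] 0.09507782910706457
notch up [0.52579346 0.09756309] [0.52795369 0.1213791 ] low [0.60371532 0.0914184 ] [0.60616209 0.110598  ]
mid [0.56590614 0.10523965]
dots [0.50275162 0.14229565] [0.62975605 0.13049198] [0.56625384 0.13639381] dock yaw 84.69023789022711 0.12755176387365108
foot [0.50686192 0.0569566 ]
foot [0.61384841 0.04490708]
foot [0.49298533 0.05301405]
floor [array([0.56598285, 0.10588649]), array([0.56590878, 0.10589594]), array([0.56576063, 0.10591484])]
lug tip in hand [0.5993973  0.10291774] bar top end near [0.60718634 0.10177835] expected axis [0.64010719 0.09728976 0.30844278]
brown c 276.31904450261777 118.05857329842931 3056.0
```

{"name": "move_arm", "arguments": {"increments": [[[0.5,0,0],0,0],[[1.2,0,0],0,0],[[1.6,0,0],0,0],[[1.6,0,0],0,0],[[1.3,0,0],0,0],[[0.8,0,0],0,0],[[0.45,0,0],0,0],[[0,0,0],0,0]]}}

```text
t: 16.52
ee_pos: [0.5627, 0.1109, 0.3086]
tool_rot: [180.0, -0.0, 175.1]
wrist_force: [1.2, 0.2, -1.3]
width: 0.155
gripper_force: 30.0
```

{"name": "move_arm", "arguments": {"increments": [[[0,0,0.6],0,0],[[0,0,0.8],0,0],[[0,0,0.8],0,0],[[0,0,0.5],0,0],[[0,0,0.3],0,0],[[0,0,0],0,0],[[0,0,0],0,0],[[0,0,0],0,0]]}}

```text
t: 17.18
ee_pos: [0.5639, 0.1099, 0.2788]
tool_rot: [180.0, 0.0, 175.0]
wrist_force: [-0.2, 0.4, -2.7]
width: 0.157
gripper_force: 30.0
```

```bash
python3 - <<'E'
from h import *
m=r.camera_model("wrist");im=r.capture("wrist");s=r.sense();print(s["t"],s["ee_pos"],s["tool_rot"],s["width"],s["wrist_force"])
cv2.imwrite("pics/w6.png",cv2.resize(im[100:400,100:460],(720,600),interpolation=cv2.INTER_CUBIC)[:,:,::-1]);import pickle;pickle.dump((m,s),open("m6.pkl","wb"))
E
```

```text
17.2333 [0.5638517  0.10994989 0.27888844] [1.79990657e+02 2.66634390e-02 1.75042892e+02] 0.1592803607254225 [-0.22104435 -0.84548018 -1.44192972]
```

View pics/w6.png

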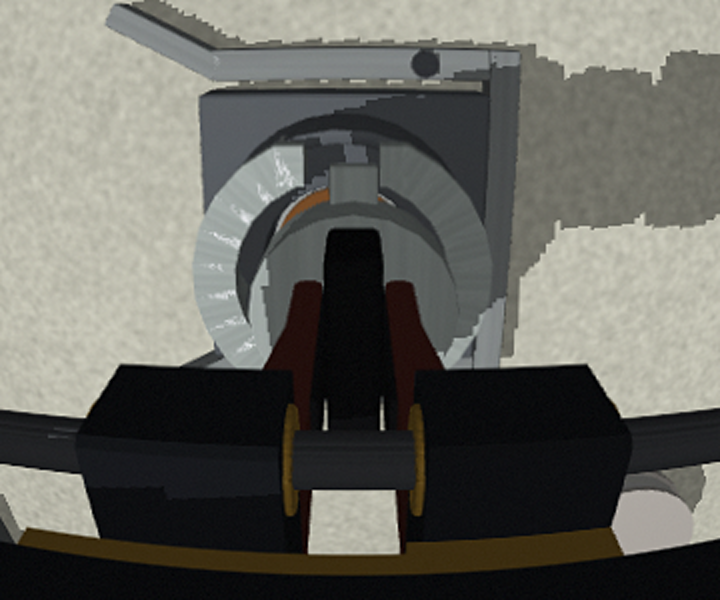

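```bash
python3 - <<'E'
from h import *
import pickle
m,s=pickle.load(open("m6.pkl","rb"))
f=lambda p,z:np.round(onz("wrist",(100+p[0]/2,100+p[1]/2),z,m),4)
for z in (.0737,.0797):
    print(z,"lug tip L,R",f((330,165),z),f((378,165),z))
print("notch L,R edges",f((303,150),.068),f((380,150),.068))
print("rim L,R",f((194,270),.068),f((491,270),.068),"rim outer top notch corners",f((303,145),.068),f((380,145),.068))
print("dots",f((425,63),.016),"axis cam-pred", s["ee_pos"])
E
```

```text
0.0737 lug tip L,R [0.5262 0.1061] [0.5274 0.12  ]
0.0797 lug tip L,R [0.525  0.1064] [0.5261 0.1199]
notch L,R edges [0.5221 0.0982] [0.5242 0.1211]
rim L,R [0.5576 0.0587] [0.5658 0.1537] rim outer top notch corners [0.5206 0.0983] [0.5227 0.1212]
dots [0.5027 0.1418] axis cam-pred [0.5638517  0.10994989 0.27888844]
```

Close view: the lug centre (col 354) is about 3.5 mm to the right of the notch centre (col 341), so I correct that before going down.

{"name": "move_arm", "arguments": {"increments": [[[0,-0.2,0],0.3,0],[[0,-0.18,0],0,0],[[0,0,0.2],0,0],[[0,0,0.3],0,0],[[0,0,0.3],0,0],[[0,0,0.3],0,0],[[0,0,0.2],0,0],[[0,0,0],0,0]]}}

```text
t: 17.9
ee_pos: [0.5631, 0.1063, 0.265]
tool_rot: [-180.0, -0.1, 174.8]
wrist_force: [-0.2, -0.3, -2.1]
width: 0.157
gripper_force: 30.0
```

Underside at about 0.060 with no contact, so it is inside the rim. Continuing down.

{"name": "move_arm", "arguments": {"increments": [[[0,0,0.2],0,0],[[0,0,0.2],0,0],[[0,0,0.2],0,0],[[0,0,0.2],0,0],[[0,0,0.15],0,0],[[0,0,0.1],0,0],[[0,0,0.1],0,0],[[0,0,0],0,0]]}}

```text
t: 18.57
ee_pos: [0.5633, 0.1061, 0.2551]
tool_rot: [180.0, -0.0, 174.7]
wrist_force: [-4.9, -0.5, 9.9]
width: 0.158
gripper_force: 30.0
```

{"name": "move_arm", "arguments": {"increments": [[[0,0,-0.05],2,0],[[0,0,0],4,0],[[0,0,0],5,0],[[0,0,0],5,0],[[0,0,0],5,0],[[0,0,0],5,0],[[0,0,0],4,0],[[0,0,0],0,0]]}}

```text
t: 19.23
ee_pos: [0.5638, 0.1062, 0.2552]
tool_rot: [180.0, 0.1, 144.6]
wrist_force: [-0.8, -0.3, 4.3]
width: 0.158
gripper_force: 30.0
```

```bash
python3 - <<'E'
from h import *
s=r.sense();print(s["t"],s["ee_pos"],s["tool_rot"],s["wrist_force"],s["wrist_torque"],s["joint_pos"])
E
```

```text
19.2333 [0.56377841 0.10620127 0.25519365] [1.79954214e+02 6.47526699e-02 1.44571177e+02] [-0.78265272 -0.26054856  4.29950785] [-0.15802258  0.11193097 -0.08650461] [-41.83990954  32.35622262  36.05201783 108.76915455 -25.50556294
  46.96234979  62.32880628]
```

{"name": "move_arm", "arguments": {"increments": [[[0,0,0],4,0],[[0,0,0],5,0],[[0,0,0],5,0],[[0,0,0],5,0],[[0,0,0],4,0],[[0,0,0],3,0],[[0,0,0],3,0],[[0,0,0],0,0]]}}

```text
t: 19.9
ee_pos: [0.5638, 0.1063, 0.2552]
tool_rot: [179.9, 0.0, 115.8]
wrist_force: [0.5, -0.5, 4.9]
width: 0.156
gripper_force: 30.0
```

{"name": "move_arm", "arguments": {"increments": [[[0,0,0],1,0],[[0,0,0],1,0],[[0,0,0],1,0],[[0,0,0],1,0],[[0,0,0],1,0],[[0,0,0],0,0],[[0,0,0],0,0],[[0,0,0],0,0]]}}

```text
t: 20.57
ee_pos: [0.5639, 0.1061, 0.2552]
tool_rot: [179.9, 0.0, 110.8]
wrist_force: [2.4, -0.7, 7.0]
width: 0.158
gripper_force: 30.3
```

```bash
python3 - <<'E'
from h import *
s=r.sense();print(s["t"],s["ee_pos"],s["tool_rot"],s["wrist_force"],s["wrist_torque"])
E
```

```text
20.5667 [0.56388542 0.10608181 0.25517008] [1.79915077e+02 4.55545438e-02 1.10795043e+02] [ 2.36164586 -0.71004352  6.98319919] [-0.237276   -0.64757499  0.61443588]
```

{"name": "move_arm", "arguments": {"increments": [[[0,0,0],1,0],[[0,0,0],1,0],[[0,0,0],0.5,0],[[0,0,0],0,0],[[0,0,0],0,0],[[0,0,0],0,0],[[0,0,0],0,0],[[0,0,0],0,0]]}}

```text
t: 21.23
ee_pos: [0.5637, 0.106, 0.2552]
tool_rot: [180.0, 0.0, 108.3]
wrist_force: [1.7, -1.7, 7.1]
width: 0.165
gripper_force: 31.2
```

```bash
python3 - <<'E'
from h import *
s=r.sense();print(s["t"],s["ee_pos"],s["tool_rot"],s["wrist_force"],s["wrist_torque"])
E
```

```text
21.2333 [0.56367645 0.10598156 0.25518473] [1.79950145e+02 3.19631632e-02 1.08312959e+02] [ 1.72919872 -1.73247354  7.06234755] [-0.30253677 -0.28358506  0.73251886]
```

The torque has risen and the pads are being spread by the bar, so the lid is at its stop. Releasing and rising.

{"name": "move_arm", "arguments": {"increments": [[[0,0,0],0,0.2],[[0,0,0],0,0.3],[[0,0,0],0,0.45],[[0,0,0],0,0.5],[[0,0,0],0,0.5],[[0,0,-0.3],0,0.5],[[0,0,-1],0,0.5],[[0,0,-2],0,0.5]]}}

```text
t: 21.9
ee_pos: [0.5626, 0.1062, 0.2869]
tool_rot: [-179.8, 0.0, 108.2]
wrist_force: [0.5, 0.3, -0.2]
width: 0.502
gripper_force: 0.0
```

{"name": "move_arm", "arguments": {"increments": [[[0,0,-2.5],0,0.5],[[0,0,-2.5],0,0.5],[[-2,0,-2],0,0.5],[[-2,0,0],0,0.5],[[-1,0,0],0,0.5],[[0,0,0],0,0.5],[[0,0,0],0,0.5],[[0,0,0],0,0.5]]}}

```text
t: 22.57
ee_pos: [0.5786, 0.0598, 0.3569]
tool_rot: [-179.9, -0.0, 108.3]
wrist_force: [0.1, -0.4, 0.3]
width: 0.503
gripper_force: 0.0
```

```bash
python3 - <<'E'
from h import *
m=r.camera_model("wrist");im=r.capture("wrist");s=r.sense();print(s["t"],s["ee_pos"],s["tool_rot"],s["wrist_force"])
cv2.imwrite("pics/w7.png",im[:,:,::-1]);import pickle;pickle.dump((m,s),open("m7.pkl","wb"))
E
```

```text
22.6167 [0.57863193 0.05992606 0.35690764] [-1.79917939e+02 -4.03725567e-02  1.08312359e+02] [ 0.33586891 -0.13418925  0.71844296]
```

View pics/w7.png

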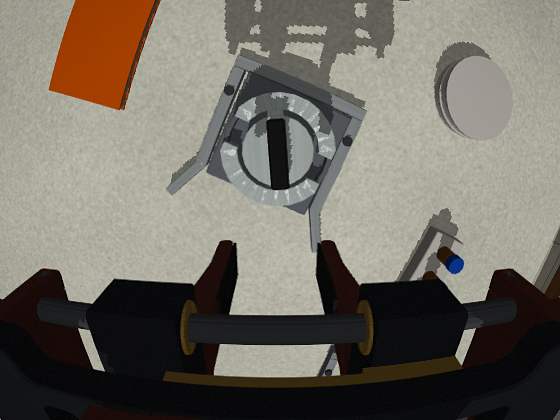

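The lid is seated in the jar. The bar runs from (272,120) to (280,189), the notches are near (240,132) and (319,160), and the foot's front corners are at about (208,170) and (305,213).

```bash
python3 - <<'E'
from h import *
import pickle
m,s=pickle.load(open("m7.pkl","rb"))
f=lambda p,z:onz("wrist",p,z,m)
def ang(a,b): d=b-a;return np.degrees(np.arctan2(d[1],d[0]))
print("bar",ang(f((281,189),.096),f((272,120),.096)),"foot front",ang(f((208,170),.02),f((305,213),.02)),f((208,170),.02),f((305,213),.02))
print("notch",ang(f((240,132),.068),f((319,160),.068)),"dots",ang(f((229,90),.016),f((348,141),.016)))
b=cv2.inRange(cv2.imread("pics/w7.png"),(0,0,0),(28,28,28))[112:195,255:300]
n,l,st,c=cv2.connectedComponentsWithStats(b);i=1+st[1:,4].argmax();ys,xs=np.nonzero(l==i);print(st[i],cv2.fitLine(np.c_[xs,ys].astype(np.float32),2,0,.01,.01).ravel())
E
```

```text
bar 115.58665310894185 foot front -6.47334881820428 [0.50642626 0.05926474] [0.61352301 0.04711307]
notch -1.3896937566281853 dots -4.8368528552006085
[  12    7   23   71 1254] [ 0.06879918  0.99763054 22.492823   41.797447  ]
```

```bash
python3 - <<'E'
from h import *
import pickle
o=np.array([.565,.1057])
for n in (5,7):
    m,s=pickle.load(open(f"m{n}.pkl","rb"));g=cv2.cvtColor(cv2.imread(f"pics/w{n}.png"),cv2.COLOR_BGR2GRAY)
    L=cv2.createLineSegmentDetector().detect(g)[0][:,0]
    for l in L:
        for z in (.02,):
            a,b=onz("wrist",l[:2],z,m),onz("wrist",l[2:],z,m);d=b-a;q=np.linalg.norm(d)
            if q<.03 or np.linalg.norm((a+b)/2-o)>.085: continue
            an=(np.degrees(np.arctan2(d[1],d[0]))+45)%180-45
            print(n,"len %.0f ang %.1f mid"%(q*1e3,an),np.round((a+b)/2-o,4)*1e3)
E
```

```text
5 len 53 ang 84.8 mid [69.4 32.4]
5 len 56 ang 85.0 mid [-67.8  35.3]
5 len 30 ang -6.0 mid [ -2.9 -40.8]
5 len 98 ang 84.9 mid [-56.4   8.4]
5 len 44 ang 84.4 mid [-52.1  23.8]
5 len 30 ang -5.3 mid [ 34.9 -58.6]
5 len 31 ang -5.4 mid [-43.5 -51.2]
5 len 103 ang 84.9 mid [-59.5   6.1]
5 len 38 ang 84.5 mid [-71.5 -12.3]
5 len 108 ang -4.9 mid [17.  65.4]
5 len 39 ang -4.6 mid [49.2 50.8]
7 len 65 ang 112.3 mid [ -5.8 -13.6]
7 len 38 ang 109.5 mid [ 15.7 -15.4]
7 len 57 ang 85.2 mid [-67.8  39.9]
7 len 114 ang 85.1 mid [67.5  4.3]
7 len 53 ang 84.7 mid [-54.5  32.1]
7 len 30 ang 44.6 mid [ 39.6 -47. ]
7 len 35 ang -7.3 mid [-42.5 -51.4]
7 len 73 ang 85.0 mid [-60.4  -6.2]
7 len 37 ang 84.5 mid [ 52.8 -34. ]
7 len 97 ang -5.2 mid [-14.7  57.6]
7 len 41 ang 84.7 mid [-72.   -9.3]
7 len 36 ang 85.6 mid [56.2  3. ]
7 len 31 ang -5.3 mid [50.6 61.6]
7 len 58 ang -5.0 mid [-7.4 67.8]
```

The jar's foot is parallel to the walls to within about 0.4°, and the bar has turned about 62° from the notch line, which is the stop. Handing in.

```bash
python3 -c "
from cell import r
print(r.finish_job())"
```

```text
the job is handed in; nothing more can be done
None
```

The jar is fully home in the holder and the lid is seated, turned about 62° clockwise to its stop and released; I handed the job in at about 23 s without the dishes, vial stand or notebook being touched, and no verdict came back.

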